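# Fit the clean filter to the bench dust extractor and switch it on

### The arm

A 7-joint arm with a two-finger parallel gripper is mounted at the origin on a cart in front of the work surface, level with it; the furniture and walls round the work are solid. World frame = base frame: x ahead of the robot, y to its left, z up, the work surface at z = 0. Lengths are in m, angles in rad, forces in N, time in s.
With the tool pointing down it reaches from about 0.4 to 0.875 m from the base axis. Payload 6.5 kg.
Tool frame: the origin (TCP) lies between the finger pads; the fingertips stand 19 mm ahead of it and the grasp point (between the pads) is the TCP; z points along the fingers, y is the direction in which the jaws open and shut (so a half turn about z gives the same grasp; the last joint's range is limited). The gripper opens to 85 mm and grips with 20 to 120 N. Pads are 22 mm wide; open, the fingers measure 114 mm over their backs; the gripper's body (76 mm by 85 mm) begins 54 mm behind the grasp point. The pads swing forward as they close: fully open they stand 13 mm farther back than shut.
Start: joints at [-1.27, 0.536, -0.004, 1.538, 0.003, 1.067, -0.071], TCP at [0.233, 0.607, 0.25] pointing down, gripper open.
Joint ranges: [-2.7, 2.7], [-0.37, 2.16], [-1.27, 1.26], [0.24, 2.4], [-1.31, 4.45], [0.19, 1.91], [-2.76, 2.76]. Speed limits (rad/s): [2.39, 2.39, 3.14, 3.14, 3.14, 3.14, 3.14].

### API

Orientations are given as a 3x3 rotation matrix whose columns are the frame's x, y, z axes.
In Python, from cell import get_state, cams, close_job gives the robot as it stands.
- The arm moves only by the shell command python3 -m jog 'ROWS' [OPENING]. ROWS is JSON, a list of rows, each an object of numbers: "tx", "ty", "tz": the shift along the tool's x, y, z each as a share of 60 cm, from -1 to 1; "wx", "wy", "wz": the turn, a rotation vector about the tool's x, y, z each as a share of 2 rad, from -1 to 1. A call has 1 to 20 rows; each row is the pose to reach, as a shift and turn from the pose commanded when the call began, along the tool's axes at that moment; what a row does not reach only later rows make up. A row lasts 1/8 s, in which the tool goes at most 62.5 mm and 10.7 degrees, less where a joint would pass 70% of its speed; a pose out of reach is approached as far as the arm can. A call with a number of a shift or a turn outside -1 to 1 is refused whole. A call with a gripper value outside its range is refused whole. OPENING is the closure, from -1 (fully open) to 1 (shut), so that 0 is half open, set as the call begins (- or left out, the last holds). The fingers move at their own pace and stop on an object; the grip force is fixed at half the most. Time passes only in rows, so rows that repeat a pose let the fingers close. It gives the time, the measured TCP pose, the force and the opening at its end, in the units of the state.
- get_state(): the state, without advancing time (a new reading comes with each control period).
- cams.capture(name): name is "side" or "top"; returns a dict with "pixels" (420x560x3 uint8, red, green, blue), "fx", "fy", "cx", "cy" (pixels), "rvec" (rotation vector, rad) and "tvec" (3), from world to camera coordinates, as OpenCV has them. Camera axes: x right, y down, z forward; pixel columns grow to the right and rows downward; lengths in m; the calibration is good to about 2 mm. A picture is of the moment at which its call begins. There is no depth.
- close_job(): hands the job in, once; it reports no verdict.
The state is a dict: "clock": time; "q": joint angles; "qd": joint speeds; "joint_efforts": joint torques, N m; "eef_pos": TCP position; "orientation": TCP orientation; "force": force on the tool from outside, world axes, zero at the start; "wrist_torque": the same for the moment, N m; "finger_gap": finger opening in m.
Only numpy, scipy, OpenCV 4.12 (cv2) and the standard library are available. Lean on these libraries where they do the work, as an engineer would, in place of code of your own. Each camera call takes 0.05 s, during which the arm holds its last target. There are 200 camera calls.

### The job

Take the clean filter (blue handle) out of the wire rack and ease it down the slot in the dust extractor's sloping panel, never letting it drop, until its head sits flush all round. Only once it is home, turn the red isolator a quarter turn clockwise to ON, its bar pointing straight up the slope. Leave the spent filter (black handle) standing in its place in the rack.

Things in the scene. Friction and masses are not known exactly. Their poses are not given: they have to be found in the camera images.
- extractor: Green sheet-steel bench dust extractor, fixed, 260 wide (y), 156 high. Origin on the bench, mid-width; box from 60 before to 120 behind it in x (away from the robot at yaw 0). Its aluminium panel slopes up and away from the robot at 28 degrees from level: filter slot in the right half as the robot sees it, isolator in the left. Behind the panel the top is level at height 156.
- panel: Sloping panel. Origin: centre of the slot's mouth at the top of its rim (128 above bench). x up the slope, y to the left along the slot, z square out of the panel (28 degrees from vertical, toward the robot). Slot: 123 (y) x 20 (x), 98 deep along -z, rim edge radius 3. Sheet at z -4, x +-66. Filter is home when its origin and z axis meet the panel's (either way round).
- clean_filter: Clean filter, 0.25 kg: white pleats, blue head and bridge handle. Origin: centre of the seal face under the head; z up, x thickness, y width. Slab below: 120 (y) x 18 (x), down to z -91, bottom edge radius 9. Head 144 (y) x 36 (x), z 0 to 6. Grip bar along y: 80 long, 14 thick (x), z 23 to 38, open below between posts at y +-35. Stands in one of the rack's pockets, origin 94 above bench.
- spent_filter: Spent filter, same shape and frame as the clean one: brown pleats, black head and handle. Stands in the other pocket; to be left there.
- filter_rack: Wire rack, fixed: dark tray 164 (x) x 134 (y) x 14 high, floor 3 thick; origin under its centre on the bench. Two pockets at x -38 and +38, each 22 clear between wire hoops 56 high; the filters stand in them, width along the rack's y.
- isolator (a joint): Red rotary isolator on a yellow plate, 135 along panel +y from the slot's centre. 0 = OFF (bar along panel y, white pointer to the left), 1.571 = ON (bar along panel x, pointer up the slope). Turns clockwise seen facing the panel (about panel -z). A spring (0.12 N m to overcome) snaps it from half way to either end.
- isolator_grip (a point): Grip point of the isolator's bar, on its axis, 28 from the slot's rim plane along panel z. The bar is 58 long, 14 thick, 28 tall, its top 14 above this point; under it, 14 below this point, is the top of a red disc of radius 22.

How it is judged:
By the outcome, as a careful person would: the job done as asked, in the order asked, and still so for the second after the job is handed in, with the robot touching nothing.
It also fails if it takes over 58 s, if anything falls off the work surface, if the arm or the gripper's body presses on something with over 40 N, if the wrist force passes 120 N, or if a joint passes its speed limit or range.

## Working session

There is one attempt and no reset: what is moved stays moved. The work goes in short steps, Python scripts to look and compute and a shell command to move; the robot and the scene stay as the last step left them, time stands still between calls to the robot, and variables do not carry over. Pictures are saved under pics/ and viewed, about 8 in all and at most 12, crops included, and the job is handed in when it is done.

```bash
ls; mkdir -p pics; python3 - <<'E'
from cell import get_state,cams
import cv2
for n in("side","top"):
    c=cams.capture(n);cv2.imwrite(f"pics/{n}0.png",c["pixels"][:,:,::-1])
    print(n,c["fx"],c["fy"],c["cx"],c["cy"],c["rvec"],c["tvec"])
s=get_state();print(s)
E
```

```text
pics
side 444.2072510135433 444.2072510135433 279.55528100708847 206.5255664249305 [ 2.22496221 -0.4719924   0.24409862] [-0.52157332  0.20240526  0.90857408]
top 424.0475246518009 424.0475246518009 275.7425691749841 212.516402311792 [ 2.12809963 -2.14949493  0.19269398] [-0.05885384  0.55877012  1.06171216]
{'clock': 0.1, 'q': array([-1.27021155,  0.53714301, -0.00443375,  1.53875253,  0.00258345,
        1.06731709, -0.0711914 ]), 'qd': array([-0.00110839, -0.00135626,  0.00097898, -0.0005002 ,  0.00030232,
       -0.00011404, -0.00013711]), 'joint_efforts': array([ 2.90426353e-03, -5.84569645e+01,  1.05205067e+00, -2.59777540e+01,
        1.26843463e-02,  4.51096959e-03, -6.74412632e-07]), 'eef_pos': array([0.23291646, 0.60625781, 0.24947513]), 'orientation': array([[-9.33509634e-01,  3.58551997e-01, -4.77612214e-04],
       [ 3.58552299e-01,  9.33508367e-01, -1.54197611e-03],
       [-1.07023615e-04, -1.61069851e-03, -9.99998697e-01]]), 'force': array([0.02129524, 0.31164341, 1.16102517]), 'wrist_torque': array([ 0.00560477, -0.01043473,  0.0067359 ]), 'finger_gap': 0.08527369360971797}
```

View pics/side0.png

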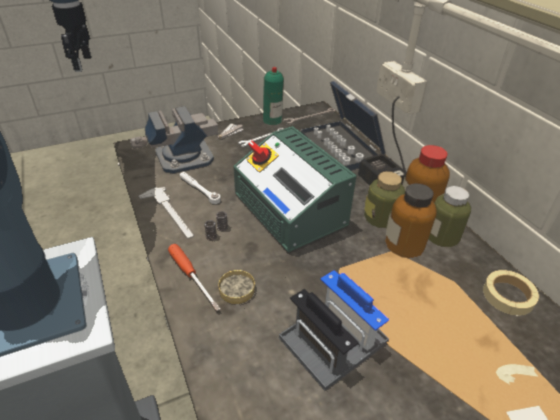

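View pics/top0.png

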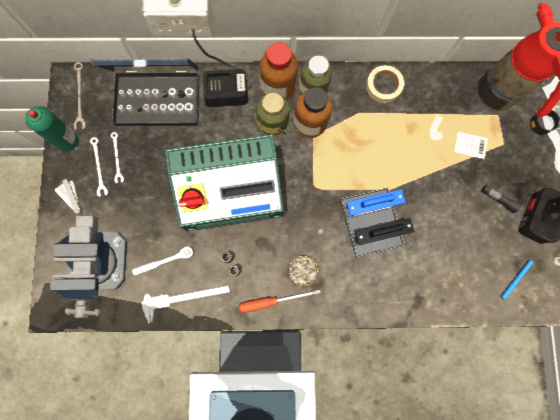

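The side view shows the rack at about (335,335), with the clean filter's blue head at (353,298) and the spent black one at (320,318). The extractor is at (295,190), with its slot at (293,186) and the red isolator at (261,153). In the top view the blue head is at (376,203), the black one at (384,232), the slot at (247,190) and the isolator at (191,199). Next I'll look at enlarged crops.

```bash
python3 - <<'E'
import cv2,numpy as np
t=cv2.imread("pics/top0.png");s=cv2.imread("pics/side0.png")
r=lambda im,x,y,w,h:cv2.resize(im[y:y+h,x:x+w],None,fx=4,fy=4,interpolation=cv2.INTER_CUBIC)
# 100x75 px quarters ->400x300
out=np.vstack([np.hstack([r(t,335,180,100,75),r(t,180,155,100,75)]),np.hstack([r(s,285,265,100,75),r(s,240,140,100,75)])])
cv2.imwrite("pics/crop0.png",out)
E
```

```text
(no output)
```

View pics/crop0.png

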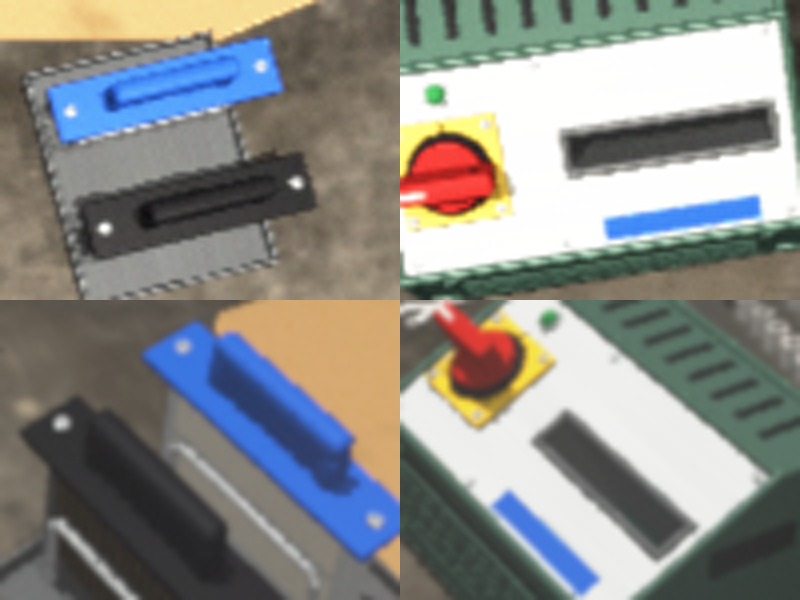

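The crops show the slot with a thin grey rim: top view mouth corners at about px (321,188)–(374,196), side view centre at (393.5,261). The blue head's two white screws are at px (352.5,207.7) and (400.5,196.5) in the top view, and (330.5,276.5) and (378.7,320) in the side view. The red bar lies along panel y, so the isolator is OFF. Next I'll triangulate.

```bash
cat > h.py <<'E'
import cv2,numpy as np
from cell import get_state,cams
def P(c):
    K=np.array([[c["fx"],0,c["cx"]],[0,c["fy"],c["cy"]],[0,0,1.]])
    R=cv2.Rodrigues(np.array(c["rvec"]))[0];t=np.array(c["tvec"]).reshape(3,1)
    return K,R,t
def tri(a,b,ca,cb):
    Pa,Pb=[K@np.hstack([R,t]) for K,R,t in(P(ca),P(cb))]
    X=cv2.triangulatePoints(Pa,Pb,np.float64(a).T,np.float64(b).T);return (X[:3]/X[3]).T
def proj(X,c):
    K,R,t=P(c);return cv2.projectPoints(np.float64(X),R,t,K,None)[0].reshape(-1,2)
def ray(uv,c,z):
    K,R,t=P(c);o=(-R.T@t).ravel();d=(R.T@np.linalg.inv(K)@np.c_[np.float64(uv),np.ones(len(uv))].T).T
    return o+d*((z-o[2])/d[:,2])[:,None]
def quad(mask):
    m=cv2.morphologyEx(mask.astype(np.uint8)*255,cv2.MORPH_CLOSE,np.ones((5,5)))
    c=max(cv2.findContours(m,cv2.RETR_EXTERNAL,cv2.CHAIN_APPROX_NONE)[0],key=cv2.contourArea)
    q=cv2.approxPolyN(cv2.convexHull(c),4,None,-1,False).reshape(-1,2)
    return q.astype(float)
E
cat > m.py <<'E'
from h import *
C={n:cams.capture(n) for n in("top","side")}
S=8
def crop(n,x,y,w,h):
    im=C[n]["pixels"][y:y+h,x:x+w]
    return cv2.resize(im,None,fx=S,fy=S,interpolation=cv2.INTER_CUBIC).astype(int)
un=lambda q,x,y:(q+.5)/S-.5+[x,y]
Q={}
for n,(x,y,w,h) in dict(top=(215,175,66,28),side=(268,160,50,50)).items():
    im=crop(n,x,y,w,h);g=im.max(2)
    Q[n]={}
    cen=(247.5,189.5) if n=="top" else (293.5,186.5)
    for k,th in(("rim",180),("mouth",95)):
        m=(g<th).astype(np.uint8)
        num,lab=cv2.connectedComponents(m)
        l=lab[int((cen[1]-y+.5)*S),int((cen[0]-x+.5)*S)]
        Q[n][k]=un(quad(lab==l),x,y)
    for k,box,f in(("yellow",(172,178,44,40) if n=="top" else(240,138,45,40),lambda i:(i[...,0]>150)&(i[...,1]>110)&(i[...,2]<90)|((i[...,0]>120)&(i[...,1]<70))),
                   ("label",(225,198,55,22) if n=="top" else(255,182,40,40),lambda i:(i[...,2]-i[...,0]>70))):
        Q[n][k]=un(quad(f(crop(n,*box))),box[0],box[1])
    box=(340,188,72,30) if n=="top" else (318,268,72,65)
    Q[n]["head"]=un(quad((lambda i:(i[...,2]-i[...,0]>70)&(i[...,2]>110))(crop(n,*box))),box[0],box[1])
    # screws: bright near guesses
    Q[n]["screw"]=[]
    for g0 in((352.5,207.7),(400.5,196.5)) if n=="top" else((330.5,276.5),(378.7,320)):
        bx=(int(g0[0])-4,int(g0[1])-4,9,9);i=crop(n,*bx)[...,0]
        w=np.clip(i-i.max()*.6,0,None);yy,xx=np.mgrid[:i.shape[0],:i.shape[1]]
        Q[n]["screw"].append(un(np.array([(w*xx).sum(),(w*yy).sum()])/w.sum(),bx[0],bx[1]))
    Q[n]["screw"]=np.array(Q[n]["screw"])
np.set_printoptions(precision=4,suppress=True)
for k in("rim","mouth","label","yellow","head","screw"):
    a,b=Q["top"][k],Q["side"][k]
    if k!="screw":  # match corners: choose cyclic order with least reprojection error
        best=None
        for d in(1,-1):
            for r in range(4):
                bb=np.roll(b[::d],r,0);X=tri(a,bb,C["top"],C["side"])
                e=np.abs(proj(X,C["top"])-a).max()+np.abs(proj(X,C["side"])-bb).max()
                if best is None or e<best[0]:best=(e,X)
        e,X=best
    else: X=tri(a,b,C["top"],C["side"]);e=np.abs(proj(X,C["top"])-a).max()+np.abs(proj(X,C["side"])-b).max()
    print(k,"err",round(e,2),"mean",X.mean(0));print(a.round(1).tolist());print(X)
E
python3 m.py
```

```text
rim err 1.3 mean [0.604  0.0052 0.1251]
[[274.3, 191.7], [221.3, 199.8], [219.2, 187.2], [274.1, 178.9]]
[[ 0.6007 -0.0612  0.1145]
 [ 0.5797  0.0696  0.1182]
 [ 0.6077  0.0731  0.1346]
 [ 0.6279 -0.0605  0.133 ]]
mouth err 0.78 mean [0.6046 0.0062 0.1264]
[[272.7, 189.3], [222.3, 196.8], [221.1, 188.6], [271.4, 181.2]]
[[ 0.604  -0.0568  0.1219]
 [ 0.587   0.0668  0.1204]
 [ 0.6051  0.0688  0.1314]
 [ 0.6225 -0.054   0.1318]]
label err 0.76 mean [ 0.5595 -0.0005  0.1   ]
[[270.1, 209.1], [231.1, 214.8], [230.3, 209.1], [269.3, 203.2]]
[[ 0.5598 -0.05    0.0959]
 [ 0.5461  0.0475  0.0957]
 [ 0.559   0.0486  0.1045]
 [ 0.573  -0.0482  0.1041]]
yellow err 6.94 mean [0.5845 0.1419 0.1238]
[[209.3, 202.3], [193.3, 209.6], [177.4, 205.6], [187.9, 174.3]]
[[0.5609 0.0849 0.2055]
 [0.5464 0.1362 0.1346]
 [0.5889 0.1904 0.046 ]
 [0.6419 0.1561 0.1092]]
head err 4.3 mean [ 0.5762 -0.3157  0.1001]
[[405.8, 202.4], [349.8, 215.7], [345.4, 201.4], [401.6, 188.3]]
[[ 0.5728 -0.3911  0.0983]
 [ 0.5405 -0.2489  0.0976]
 [ 0.5806 -0.2406  0.1007]
 [ 0.611  -0.3823  0.1041]]
screw err 0.76 mean [ 0.575  -0.3158  0.0999]
[[352.1, 207.5], [399.7, 196.1]]
[[ 0.561  -0.2552  0.1   ]
 [ 0.589  -0.3764  0.0997]]
```

Slot mouth ≈ (0.605, 0.006, 0.127) with yaw about 8.2°, against a stated height of 0.128. The screws sit at z = 0.100, as they should (94+6), and are 124 mm apart. That puts the filter centre at (0.575, -0.316) with yaw about 12.9°. I'll write a helper that converts targets into row shares.

```bash
cat > g.py <<'E'
import numpy as np
from scipy.spatial.transform import Rotation as Ro
from cell import get_state
np.set_printoptions(precision=4,suppress=True)
d=np.deg2rad
def filt(yaw,tilt=0):   # filter axes (columns), z tilted toward robot
    return Ro.from_euler('z',yaw,degrees=True)*Ro.from_euler('y',-tilt,degrees=True)
def tool(F): # tool y=filter x, z=-filter z
    M=F.as_matrix();return np.c_[np.cross(M[:,0],-M[:,2]),M[:,0],-M[:,2]]
PSI=8.2; SLOT=np.array([.605,.006,.128]); PAN=filt(PSI,28).as_matrix()
def rel(p,R,p0=None,R0=None):
    s=get_state();R0=np.array(s["orientation"]) if R0 is None else R0;p0=np.array(s["eef_pos"]) if p0 is None else p0
    return R0.T@(np.array(p)-p0)/.6, Ro.from_matrix(R0.T@R).as_rotvec()/2
E
python3 - <<'E'
from g import *
R=tool(filt(12.9));print(R)
for p in([.40,.12,.27],[.45,0,.27]):print(p,*rel(p,R))
print(rel([.575,-.316,.2],R,np.array([.45,0,.27]),R))
E
```

```text
[[-0.2233  0.9748 -0.    ]
 [ 0.9748  0.2233 -0.    ]
 [ 0.      0.     -1.    ]]
[0.4, 0.12, 0.27] [-0.5506 -0.657  -0.033 ] [-0.0005  0.0003  0.4895]
[0.45, 0, 0.27] [-0.7001 -0.8139 -0.0329] [-0.0005  0.0003  0.4895]
(array([-0.5599,  0.0855,  0.1167]), array([0., 0., 0.]))
```

```bash
python3 -m jog '[{"tx":-0.1,"ty":-0.12,"tz":-0.04,"wz":0.08},{"tx":-0.2,"ty":-0.24,"tz":-0.04,"wz":0.16},{"tx":-0.35,"ty":-0.41,"tz":-0.04,"wz":0.25},{"tx":-0.5,"ty":-0.58,"tz":-0.04,"wz":0.35},{"tx":-0.7,"ty":-0.81,"tz":-0.04,"wz":0.49},{"tx":-0.7,"ty":-0.81,"tz":-0.04,"wz":0.49},{"tx":-0.7,"ty":-0.81,"tz":-0.04,"wz":0.49},{"tx":-0.7,"ty":-0.81,"tz":-0.04,"wz":0.49},{"tx":-0.7,"ty":-0.81,"tz":-0.04,"wz":0.49},{"tx":-0.7,"ty":-0.81,"tz":-0.04,"wz":0.49},{"tx":-0.7,"ty":-0.81,"tz":-0.04,"wz":0.49},{"tx":-0.7,"ty":-0.81,"tz":-0.04,"wz":0.49}]' 0; python3 -c "
from g import *
R=tool(filt(12.9));print(rel([.575,-.316,.2],R),get_state()['q'])"
```

```text
(array([-1.0834, -1.2307,  0.0843]), array([-0.0005,  0.0003,  0.4895])) [-1.2702  0.5369 -0.0044  1.5385  0.0026  1.0673 -0.0712]schema error: expected keys tx, ty, tz, wx, wy, wz
```

Every row needs all six keys.

```bash
python3 -m jog '[{"tx":-0.1,"ty":-0.12,"tz":-0.04,"wx":0,"wy":0,"wz":0.08},{"tx":-0.2,"ty":-0.24,"tz":-0.04,"wx":0,"wy":0,"wz":0.16},{"tx":-0.35,"ty":-0.41,"tz":-0.04,"wx":0,"wy":0,"wz":0.25},{"tx":-0.5,"ty":-0.58,"tz":-0.04,"wx":0,"wy":0,"wz":0.35},{"tx":-0.7,"ty":-0.81,"tz":-0.04,"wx":0,"wy":0,"wz":0.49},{"tx":-0.7,"ty":-0.81,"tz":-0.04,"wx":0,"wy":0,"wz":0.49},{"tx":-0.7,"ty":-0.81,"tz":-0.04,"wx":0,"wy":0,"wz":0.49},{"tx":-0.7,"ty":-0.81,"tz":-0.04,"wx":0,"wy":0,"wz":0.49},{"tx":-0.7,"ty":-0.81,"tz":-0.04,"wx":0,"wy":0,"wz":0.49},{"tx":-0.7,"ty":-0.81,"tz":-0.04,"wx":0,"wy":0,"wz":0.49},{"tx":-0.7,"ty":-0.81,"tz":-0.04,"wx":0,"wy":0,"wz":0.49},{"tx":-0.7,"ty":-0.81,"tz":-0.04,"wx":0,"wy":0,"wz":0.49}]' 0; python3 -c "
from g import *
R=tool(filt(12.9));print(rel([.575,-.316,.2],R),get_state()['q'])"
```

```text
clock: 1.7
eef_pos: [0.451, 0.0012, 0.2743]
orientation: [[-0.219, 0.976, 0.0], [0.976, 0.219, -0.0], [-0.0, 0.0, -1.0]]
force: [0.0, 1.4, -0.2]
finger_gap: 0.0427
(array([-0.5609,  0.0859,  0.1241]), array([ 0.    ,  0.0002, -0.0023])) [-0.5854  0.1712  0.5445  2.0393 -0.1077  0.9581  0.2352]
```

```bash
python3 -m jog '[{"tx":-0.1,"ty":0.015,"tz":0,"wx":0,"wy":0,"wz":-0.002},{"tx":-0.2,"ty":0.03,"tz":0,"wx":0,"wy":0,"wz":-0.002},{"tx":-0.3,"ty":0.045,"tz":0.03,"wx":0,"wy":0,"wz":-0.002},{"tx":-0.4,"ty":0.06,"tz":0.06,"wx":0,"wy":0,"wz":-0.002},{"tx":-0.48,"ty":0.073,"tz":0.08,"wx":0,"wy":0,"wz":-0.002},{"tx":-0.56,"ty":0.086,"tz":0.1,"wx":0,"wy":0,"wz":-0.002},{"tx":-0.56,"ty":0.086,"tz":0.124,"wx":0,"wy":0,"wz":-0.002},{"tx":-0.56,"ty":0.086,"tz":0.124,"wx":0,"wy":0,"wz":-0.002},{"tx":-0.56,"ty":0.086,"tz":0.124,"wx":0,"wy":0,"wz":-0.002},{"tx":-0.56,"ty":0.086,"tz":0.124,"wx":0,"wy":0,"wz":-0.002},{"tx":-0.56,"ty":0.086,"tz":0.124,"wx":0,"wy":0,"wz":-0.002}]'; python3 - <<'E'
from g import *
from h import cams,proj
import cv2
R=tool(filt(12.9));print(rel([.575,-.316,.127],R),get_state()['q'])
for n in("top","side"):
    c=cams.capture(n);im=c["pixels"][:,:,::-1].copy()
    u,v=proj([[.575,-.316,.13]],c)[0].astype(int)
    cv2.imwrite(f"pics/a_{n}.png",im)
    cr=cv2.resize(im[max(v-60,0):v+60,u-80:u+80],(400,300),interpolation=cv2.INTER_CUBIC)
    out=cr if n=="top" else np.hstack([out,cr])
cv2.imwrite("pics/a.png",out)
E
```

```text
clock: 3.08
eef_pos: [0.5762, -0.3131, 0.2006]
orientation: [[-0.227, 0.974, 0.001], [0.974, 0.227, 0.0], [-0.0, 0.001, -1.0]]
force: [1.1, 0.4, -0.5]
finger_gap: 0.0427
(array([-0.0042, -0.0032,  0.1226]), array([0.0005, 0.0001, 0.0018])) [ 0.0573  0.6573  0.5624  1.59   -0.3957  1.0091  0.9676]
```

View pics/a.png

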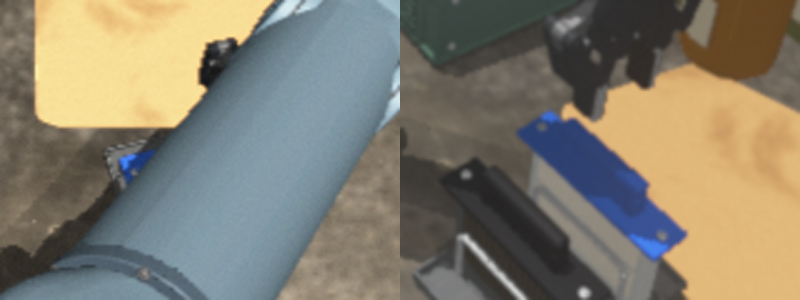

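The side view has the open jaws straddling the blue bar's line, above it at crop (615,70), with the bar at (610,170). In the top view the arm hides it. I'll lower, then close.

```bash
python3 -m jog '[{"tx":-0.004,"ty":-0.003,"tz":0.04,"wx":0,"wy":0,"wz":0.002},{"tx":-0.004,"ty":-0.003,"tz":0.08,"wx":0,"wy":0,"wz":0.002},{"tx":-0.004,"ty":-0.003,"tz":0.105,"wx":0,"wy":0,"wz":0.002},{"tx":-0.004,"ty":-0.003,"tz":0.123,"wx":0,"wy":0,"wz":0.002},{"tx":-0.004,"ty":-0.003,"tz":0.123,"wx":0,"wy":0,"wz":0.002},{"tx":-0.004,"ty":-0.003,"tz":0.123,"wx":0,"wy":0,"wz":0.002},{"tx":-0.004,"ty":-0.003,"tz":0.123,"wx":0,"wy":0,"wz":0.002}]'
python3 -m jog '[{"tx":0,"ty":0,"tz":0,"wx":0,"wy":0,"wz":0},{"tx":0,"ty":0,"tz":0,"wx":0,"wy":0,"wz":0},{"tx":0,"ty":0,"tz":0,"wx":0,"wy":0,"wz":0},{"tx":0,"ty":0,"tz":0,"wx":0,"wy":0,"wz":0},{"tx":0,"ty":0,"tz":0,"wx":0,"wy":0,"wz":0},{"tx":0,"ty":0,"tz":0,"wx":0,"wy":0,"wz":0}]' 1
```

```text
clock: 4.05
eef_pos: [0.5751, -0.3167, 0.1269]
orientation: [[-0.222, 0.975, 0.001], [0.975, 0.222, -0.001], [-0.001, 0.001, -1.0]]
force: [-0.8, 0.4, 0.7]
finger_gap: 0.0428
clock: 4.8
eef_pos: [0.575, -0.3167, 0.1265]
orientation: [[-0.222, 0.975, 0.001], [0.975, 0.222, -0.0], [-0.001, 0.001, -1.0]]
force: [0.2, -0.7, 5.4]
finger_gap: 0.013
```

```bash
python3 -m jog '[{"tx":0,"ty":0,"tz":-0.02,"wx":0,"wy":0,"wz":0},{"tx":0,"ty":0,"tz":-0.05,"wx":0,"wy":0,"wz":0},{"tx":0,"ty":0,"tz":-0.08,"wx":0,"wy":0,"wz":0},{"tx":0,"ty":0,"tz":-0.11,"wx":0,"wy":0,"wz":0},{"tx":0,"ty":0,"tz":-0.15,"wx":0,"wy":0,"wz":0},{"tx":0,"ty":0,"tz":-0.2,"wx":0,"wy":0,"wz":0},{"tx":0,"ty":0,"tz":-0.25,"wx":0,"wy":0,"wz":0},{"tx":0,"ty":0,"tz":-0.29,"wx":0,"wy":0,"wz":0},{"tx":0,"ty":0,"tz":-0.29,"wx":0,"wy":0,"wz":0},{"tx":0,"ty":0,"tz":-0.29,"wx":0,"wy":0,"wz":0}]'; python3 - <<'E'
from g import *
G=.0325 # grasp z on filter (TCP .1265 - .094)
for h in(.13,):
  p=SLOT+PAN[:,2]*(h+G);print(p,*rel(p,tool(filt(PSI,28))),get_state()['q'])
p=SLOT+PAN[:,2]*(.13+G)+[-.04,0,.06];print(p,*rel(p,tool(filt(PSI,28))))
E
```

```text
clock: 6.05
eef_pos: [0.5742, -0.316, 0.2993]
orientation: [[-0.222, 0.975, -0.001], [0.975, 0.222, 0.001], [0.001, -0.001, -1.0]]
force: [0.2, -0.3, -3.5]
finger_gap: 0.0132
[ 0.5295 -0.0049  0.2715] [0.522  0.0427 0.0469] [-0.2447 -0.0104  0.0396] [ 0.0329  0.5625  0.6133  1.4954 -0.3368  1.1919  0.9232]
[ 0.4895 -0.0049  0.3315] [ 0.537  -0.0224 -0.0531] [-0.2447 -0.0104  0.0396]
```

```bash
python3 -m jog '[{"tx":0.04,"ty":0,"tz":-0.03,"wx":-0.02,"wy":0,"wz":0},{"tx":0.1,"ty":0,"tz":-0.05,"wx":-0.07,"wy":-0.003,"wz":0.01},{"tx":0.18,"ty":-0.005,"tz":-0.055,"wx":-0.12,"wy":-0.005,"wz":0.02},{"tx":0.26,"ty":-0.01,"tz":-0.055,"wx":-0.17,"wy":-0.007,"wz":0.03},{"tx":0.34,"ty":-0.015,"tz":-0.055,"wx":-0.22,"wy":-0.01,"wz":0.035},{"tx":0.42,"ty":-0.02,"tz":-0.055,"wx":-0.245,"wy":-0.01,"wz":0.04},{"tx":0.48,"ty":-0.02,"tz":-0.053,"wx":-0.245,"wy":-0.01,"wz":0.04},{"tx":0.537,"ty":-0.022,"tz":-0.053,"wx":-0.245,"wy":-0.01,"wz":0.04},{"tx":0.537,"ty":-0.022,"tz":-0.053,"wx":-0.245,"wy":-0.01,"wz":0.04},{"tx":0.53,"ty":0.01,"tz":0,"wx":-0.245,"wy":-0.01,"wz":0.04},{"tx":0.522,"ty":0.043,"tz":0.047,"wx":-0.245,"wy":-0.01,"wz":0.04},{"tx":0.522,"ty":0.043,"tz":0.047,"wx":-0.245,"wy":-0.01,"wz":0.04},{"tx":0.522,"ty":0.043,"tz":0.047,"wx":-0.245,"wy":-0.01,"wz":0.04},{"tx":0.522,"ty":0.043,"tz":0.047,"wx":-0.245,"wy":-0.01,"wz":0.04},{"tx":0.522,"ty":0.043,"tz":0.047,"wx":-0.245,"wy":-0.01,"wz":0.04}]'; python3 - <<'E'
from g import *
from h import cams,proj
import cv2
G=.0325
p=SLOT+PAN[:,2]*(.13+G);print(p,*rel(p,tool(filt(PSI,28))),get_state()['q'])
for n in("top","side"):
    c=cams.capture(n);im=c["pixels"][:,:,::-1].copy()
    u,v=proj([SLOT+.07*PAN[:,2]],c)[0].astype(int)
    cv2.imwrite(f"pics/b_{n}.png",im)
    cr=cv2.resize(im[v-60:v+60,u-60:u+60],(400,400),interpolation=cv2.INTER_CUBIC)
    out=cr if n=="top" else np.hstack([out,cr])
cv2.imwrite("pics/b.png",out)
E
```

```text
clock: 7.92
eef_pos: [0.5302, -0.0054, 0.2728]
orientation: [[-0.142, 0.873, 0.467], [0.99, 0.125, 0.067], [0.0, 0.472, -0.881]]
force: [0.0, -0.5, -3.6]
finger_gap: 0.0129
[ 0.5295 -0.0049  0.2715] [ 0.001  -0.002   0.0014] [ 0.0016 -0.     -0.0005] [-0.4246  0.0903  0.4021  2.225  -0.2543  0.354   0.3267]
```

View pics/b.png

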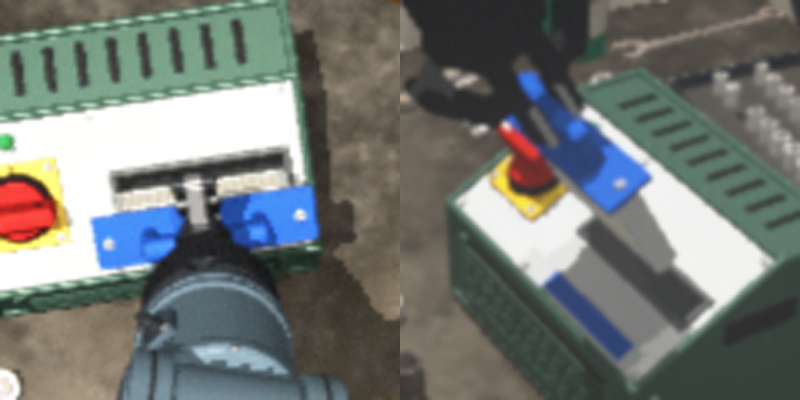

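The filter is held square above the slot. In the top crop the screws are at (109,243) and (301,213) and the slot ends at (113,185) and (290,160). The side crop shows the slab bottom just short of the slot mouth. I'll check the head's screws against the prediction from the TCP pose.

```bash
python3 - <<'E'
from g import *
from h import cams,proj
import cv2
s=get_state();R=np.array(s["orientation"]);p=np.array(s["eef_pos"])
F=np.c_[R[:,1],R[:,0],-R[:,2]]
hold=lambda G:[p+F@[0,y,-G+.006] for y in(.0622,-.0622)]
for n in("top","side"):
    c=cams.capture(n);im=c["pixels"]
    for k,X in enumerate(hold(.0325)):
        u=proj([X],c)[0];x,y=u.astype(int)-5
        i=cv2.resize(im[y:y+12,x:x+12],None,fx=8,fy=8,interpolation=cv2.INTER_CUBIC)[...,0].astype(float)
        w=np.clip(i-i.max()*.65,0,None);yy,xx=np.mgrid[:96,:96]
        m=(np.array([(w*xx).sum(),(w*yy).sum()])/w.sum()+.5)/8-.5+[x,y]
        print(n,k,"pred",u,"meas",m,"max",i.max())
    # px per mm along panel axes
    a=proj([SLOT,SLOT+.01*PAN[:,0],SLOT+.01*PAN[:,1],SLOT+.01*PAN[:,2]],c);print("J/10mm x,y,z",(a[1:]-a[0]))
    print("slot corners model",proj([SLOT+PAN@[sx*.01,sy*.0615,0] for sx,sy in((-1,-1),(-1,1),(1,1),(1,-1))],c).tolist())
E
grep -n "" /dev/null; python3 - <<'E'
import numpy as np
E
```

```text
top 0 pred [219.449  208.4539] meas [215.4284 210.0658] max 255.0
top 1 pred [277.0642 199.8387] meas [276.6352 200.0294] max 252.0
J/10mm x,y,z [[-0.6234 -3.9271]
 [-4.0531  0.6032]
 [ 0.0717  1.0554]]
slot corners model [[272.4825164618003, 188.57108829337625], [222.80192467428034, 195.98226457284332], [221.40262131112482, 188.15808462110823], [271.39437574023265, 180.73490131541004]]
side 0 pred [254.045  133.7688] meas [259.2357 135.8128] max 95.0
side 1 pred [285.3427 161.2179] meas [286.3863 161.2163] max 187.0
J/10mm x,y,z [[ 3.2319 -2.8109]
 [-2.3878 -2.1954]
 [-1.5633 -2.4433]]
slot corners model [[304.0658264460415, 201.08403447081673], [274.6960938692443, 173.63521486912086], [280.9450832885581, 168.23569199590224], [310.7696662736464, 195.21208026760968]]
```

Screw 1 agrees with the prediction to under 1 mm. Screw 0's centroid was pulled off by the white panel, but by eye it also agrees. I'll lower slowly into the mouth while watching the force.

```bash
python3 -m jog '[{"tx":0.001,"ty":-0.003,"tz":0.02,"wx":0.0016,"wy":0,"wz":0},{"tx":0.001,"ty":-0.003,"tz":0.04,"wx":0.0016,"wy":0,"wz":0},{"tx":0.001,"ty":-0.003,"tz":0.055,"wx":0.0016,"wy":0,"wz":0},{"tx":0.001,"ty":-0.003,"tz":0.065,"wx":0.0016,"wy":0,"wz":0},{"tx":0.001,"ty":-0.003,"tz":0.075,"wx":0.0016,"wy":0,"wz":0},{"tx":0.001,"ty":-0.003,"tz":0.075,"wx":0.0016,"wy":0,"wz":0},{"tx":0.001,"ty":-0.003,"tz":0.075,"wx":0.0016,"wy":0,"wz":0}]'; cat > st.py <<'E'
from g import *
G=.0325
s=get_state();R=np.array(s["orientation"]);p=np.array(s["eef_pos"])
F=np.c_[R[:,1],R[:,0],-R[:,2]];o=p-G*F[:,2]
print("t",s["clock"],"origin in panel mm",1e3*(PAN.T@(o-SLOT)),"rot deg (panel axes)",np.rad2deg(Ro.from_matrix(PAN.T@F).as_rotvec()),
"force panel",PAN.T@np.array(s["force"]),"torque panel",PAN.T@np.array(s["wrist_torque"]))
E
python3 st.py
```

```text
clock: 9.0
eef_pos: [0.5496, -0.0021, 0.2316]
orientation: [[-0.142, 0.875, 0.464], [0.99, 0.125, 0.066], [0.0, 0.468, -0.884]]
force: [-1.0, 0.9, -2.6]
finger_gap: 0.0131
t 9.0 origin in panel mm [-0.8768 -0.0788 85.2333] rot deg (panel axes) [-0.0244  0.0744 -0.0468] force panel [-1.9627  1.008  -1.9366] torque panel [0.0054 0.8755 0.0307]
```

No contact force at h = 85, so the bottom should be inside the mouth. Continuing in small steps.

```bash
python3 -m jog '[{"tx":0,"ty":0,"tz":0.007,"wx":0,"wy":0,"wz":0},{"tx":0,"ty":0,"tz":0.014,"wx":0,"wy":0,"wz":0},{"tx":0,"ty":0,"tz":0.02,"wx":0,"wy":0,"wz":0},{"tx":0,"ty":0,"tz":0.02,"wx":0,"wy":0,"wz":0},{"tx":0,"ty":0,"tz":0.02,"wx":0,"wy":0,"wz":0}]'; python3 st.py
```

```text
clock: 9.62
eef_pos: [0.5551, -0.0012, 0.2207]
orientation: [[-0.142, 0.875, 0.463], [0.99, 0.125, 0.066], [-0.0, 0.468, -0.884]]
force: [-0.0, -0.3, -2.3]
finger_gap: 0.013
t 9.625 origin in panel mm [-1.0332 -0.0564 73.0534] rot deg (panel axes) [-0.0247  0.0947 -0.0415] force panel [-1.1339 -0.3353 -1.9624] torque panel [0.0044 0.9042 0.0465]
```

```bash
python3 -m jog '[{"tx":0,"ty":0,"tz":0.01,"wx":0,"wy":0,"wz":0},{"tx":0,"ty":0,"tz":0.02,"wx":0,"wy":0,"wz":0},{"tx":0,"ty":0,"tz":0.03,"wx":0,"wy":0,"wz":0},{"tx":0,"ty":0,"tz":0.04,"wx":0,"wy":0,"wz":0},{"tx":0,"ty":0,"tz":0.04,"wx":0,"wy":0,"wz":0},{"tx":0,"ty":0,"tz":0.04,"wx":0,"wy":0,"wz":0}]'; python3 st.py
```

```text
clock: 10.38
eef_pos: [0.5662, 0.0004, 0.1995]
orientation: [[-0.142, 0.875, 0.463], [0.99, 0.125, 0.066], [-0.0, 0.468, -0.884]]
force: [0.0, -0.7, -3.5]
finger_gap: 0.013
t 10.375 origin in panel mm [-1.0812 -0.0624 49.0352] rot deg (panel axes) [-0.0254  0.0965 -0.0436] force panel [-1.7153 -0.673  -3.0599] torque panel [-0.0183  0.8793 -0.0629]
```

```bash
python3 -m jog '[{"tx":0,"ty":0,"tz":0.012,"wx":0,"wy":0,"wz":0},{"tx":0,"ty":0,"tz":0.024,"wx":0,"wy":0,"wz":0},{"tx":0,"ty":0,"tz":0.036,"wx":0,"wy":0,"wz":0},{"tx":0,"ty":0,"tz":0.048,"wx":0,"wy":0,"wz":0},{"tx":0,"ty":0,"tz":0.06,"wx":0,"wy":0,"wz":0},{"tx":0,"ty":0,"tz":0.066,"wx":0,"wy":0,"wz":0},{"tx":0,"ty":0,"tz":0.066,"wx":0,"wy":0,"wz":0},{"tx":0,"ty":0,"tz":0.066,"wx":0,"wy":0,"wz":0}]'; python3 st.py;  python3 -m jog '[{"tx":0,"ty":0,"tz":0.004,"wx":0,"wy":0,"wz":0},{"tx":0,"ty":0,"tz":0.008,"wx":0,"wy":0,"wz":0},{"tx":0,"ty":0,"tz":0.01,"wx":0,"wy":0,"wz":0},{"tx":0,"ty":0,"tz":0.01,"wx":0,"wy":0,"wz":0}]'; python3 st.py
```

```text
clock: 11.38
eef_pos: [0.5847, 0.0031, 0.1649]
orientation: [[-0.142, 0.875, 0.464], [0.99, 0.125, 0.066], [-0.0, 0.468, -0.883]]
force: [-0.8, -0.1, -3.6]
finger_gap: 0.0128
t 11.375 origin in panel mm [-0.8767 -0.0335  9.6883] rot deg (panel axes) [-0.0255  0.064  -0.0336] force panel [-2.4025  0.0538 -2.8179] torque panel [0.0273 0.868  0.0549]
clock: 11.88
eef_pos: [0.5873, 0.0035, 0.1591]
orientation: [[-0.142, 0.875, 0.463], [0.99, 0.125, 0.066], [-0.0, 0.468, -0.884]]
force: [0.6, 0.1, -2.8]
finger_gap: 0.0125
t 11.875 origin in panel mm [-1.2072 -0.0005  3.3436] rot deg (panel axes) [-0.0246  0.1027 -0.0324] force panel [-0.8035  0.0599 -2.7957] torque panel [0.0062 0.8915 0.0077]
```

```bash
python3 -m jog '[{"tx":0,"ty":0,"tz":0.002,"wx":0,"wy":0,"wz":0},{"tx":0,"ty":0,"tz":0.004,"wx":0,"wy":0,"wz":0},{"tx":0,"ty":0,"tz":0.004,"wx":0,"wy":0,"wz":0},{"tx":0,"ty":0,"tz":0.004,"wx":0,"wy":0,"wz":0}]'; python3 st.py;  python3 -m jog '[{"tx":0,"ty":0,"tz":0.001,"wx":0,"wy":0,"wz":0},{"tx":0,"ty":0,"tz":0.002,"wx":0,"wy":0,"wz":0},{"tx":0,"ty":0,"tz":0.002,"wx":0,"wy":0,"wz":0}]'; python3 st.py
```

```text
clock: 12.38
eef_pos: [0.5885, 0.0036, 0.1572]
orientation: [[-0.142, 0.875, 0.463], [0.99, 0.125, 0.066], [-0.0, 0.468, -0.884]]
force: [-1.5, -0.3, -2.0]
finger_gap: 0.0127
t 12.375 origin in panel mm [-1.1101 -0.0189  1.0867] rot deg (panel axes) [-0.0227  0.0882 -0.0393] force panel [-2.3356 -0.1188 -1.0222] torque panel [ 0.007   0.8626 -0.0141]
clock: 12.75
eef_pos: [0.5885, 0.0036, 0.157]
orientation: [[-0.142, 0.874, 0.464], [0.99, 0.125, 0.068], [0.001, 0.469, -0.883]]
force: [-13.7, -0.4, 18.1]
finger_gap: 0.013
t 12.75 origin in panel mm [-1.1531 -0.013   0.9133] rot deg (panel axes) [ 0.0377  0.0419 -0.0781] force panel [-3.5447  1.5652 22.3775] torque panel [0.3088 1.477  0.0536]
```

Contact with 22 N of push-back at an estimated h ≈ 0.9 mm, which is within the height uncertainty. I'll press slightly more and look.

```bash
python3 -m jog '[{"tx":0,"ty":0,"tz":0.001,"wx":0,"wy":0,"wz":0},{"tx":0,"ty":0,"tz":0.001,"wx":0,"wy":0,"wz":0}]'; python3 st.py; python3 - <<'E'
from g import *
from h import cams,proj
import cv2
for n in("top","side"):
    c=cams.capture(n);im=c["pixels"][:,:,::-1].copy()
    u,v=proj([SLOT],c)[0].astype(int)
    cr=cv2.resize(im[v-40:v+40,u-40:u+40],(400,400),interpolation=cv2.INTER_CUBIC)
    out=cr if n=="top" else np.hstack([out,cr])
cv2.imwrite("pics/c.png",out)
E
```

```text
clock: 13.0
eef_pos: [0.5885, 0.0036, 0.1569]
orientation: [[-0.142, 0.874, 0.464], [0.99, 0.124, 0.068], [0.002, 0.469, -0.883]]
force: [-21.0, 0.4, 26.8]
finger_gap: 0.0134
t 13.0 origin in panel mm [-1.1255  0.0425  0.8653] rot deg (panel axes) [ 0.07    0.0128 -0.0984] force panel [-5.7147  3.3752 33.3517] torque panel [0.4857 1.796  0.0912]
```

View pics/c.png

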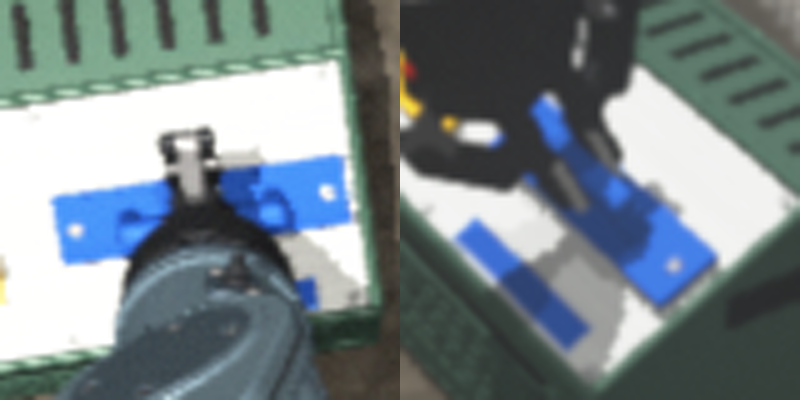

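The head covers the slot and looks flush in both views (side crop, right end at (700,270)). I'll unload the press, open, and withdraw along the slot axis.

```bash
python3 -m jog '[{"tx":0,"ty":0,"tz":-0.002,"wx":0,"wy":0,"wz":0},{"tx":0,"ty":0,"tz":-0.002,"wx":0,"wy":0,"wz":0}]'; python3 st.py; python3 -m jog '[{"tx":0,"ty":0,"tz":-0.002,"wx":0,"wy":0,"wz":0},{"tx":0,"ty":0,"tz":-0.002,"wx":0,"wy":0,"wz":0},{"tx":0,"ty":0,"tz":-0.002,"wx":0,"wy":0,"wz":0},{"tx":0,"ty":0,"tz":-0.002,"wx":0,"wy":0,"wz":0},{"tx":0,"ty":0,"tz":-0.02,"wx":0,"wy":0,"wz":0},{"tx":0,"ty":0,"tz":-0.05,"wx":0,"wy":0,"wz":0},{"tx":0,"ty":0,"tz":-0.1,"wx":0,"wy":0,"wz":0},{"tx":0,"ty":0,"tz":-0.15,"wx":0,"wy":0,"wz":0},{"tx":0,"ty":0,"tz":-0.15,"wx":0,"wy":0,"wz":0},{"tx":0,"ty":0,"tz":-0.15,"wx":0,"wy":0,"wz":0}]' 0; python3 st.py
```

```text
clock: 13.35
eef_pos: [0.5886, 0.0036, 0.1571]
orientation: [[-0.142, 0.875, 0.464], [0.99, 0.125, 0.067], [0.0, 0.469, -0.883]]
force: [-9.6, -0.3, 10.7]
finger_gap: 0.0125
t 13.35 origin in panel mm [-1.0662 -0.0114  0.9622] rot deg (panel axes) [ 0.0006  0.0618 -0.0528] force panel [-3.4205  1.0315 13.9655] torque panel [ 0.1874  1.232  -0.0185]
clock: 14.6
eef_pos: [0.5471, -0.0017, 0.2358]
orientation: [[-0.143, 0.875, 0.463], [0.99, 0.126, 0.067], [0.0, 0.468, -0.884]]
force: [-0.1, 0.5, 0.4]
finger_gap: 0.0426
t 14.6 origin in panel mm [-0.9989  0.6597 90.0513] rot deg (panel axes) [0.0161 0.0945 0.0112] force panel [0.1655 0.5421 0.4191] torque panel [0.0052 0.4939 0.0192]
```

```bash
cat > iso.py <<'E'
from g import *
I=SLOT+PAN@np.array([-.001,.135,.029])
def r(h): return rel(I+PAN[:,2]*h,tool(filt(PSI,28)))
E
python3 - <<'E'
from iso import *
print(I,r(.09))
E
```

```text
[0.5714 0.1376 0.1531] (array([ 0.2239, -0.    ,  0.006 ]), array([-0.0008, -0.0001,  0.0001]))
```

```bash
python3 -m jog '[{"tx":0.05,"ty":0,"tz":0,"wx":0,"wy":0,"wz":0},{"tx":0.12,"ty":0,"tz":0.006,"wx":0,"wy":0,"wz":0},{"tx":0.18,"ty":0,"tz":0.006,"wx":0,"wy":0,"wz":0},{"tx":0.224,"ty":0,"tz":0.006,"wx":-0.001,"wy":0,"wz":0},{"tx":0.224,"ty":0,"tz":0.006,"wx":-0.001,"wy":0,"wz":0},{"tx":0.224,"ty":0,"tz":0.006,"wx":-0.001,"wy":0,"wz":0}]'; python3 - <<'E'
from iso import *
from h import cams,proj
import cv2
print(r(.009),get_state()['q'])
for n in("top","side"):
    c=cams.capture(n);im=c["pixels"][:,:,::-1].copy();cv2.imwrite(f"pics/d_{n}.png",im)
    u,v=proj([SLOT+.05*PAN[:,1]],c)[0].astype(int)
    print(n,"I base px",proj([I+PAN[:,2]*.014,SLOT+PAN@np.array([-.001,.0622,.006]),SLOT+PAN@np.array([-.001,-.0622,.006])],c)-[u-50,v-50])
    cr=cv2.resize(im[v-50:v+50,u-50:u+50],(400,400),interpolation=cv2.INTER_CUBIC)
    out=cr if n=="top" else np.hstack([out,cr])
cv2.imwrite("pics/d.png",out)
E
```

```text
clock: 15.35
eef_pos: [0.5297, 0.1298, 0.2324]
orientation: [[-0.141, 0.874, 0.465], [0.99, 0.125, 0.065], [-0.001, 0.469, -0.883]]
force: [0.1, -1.2, 0.2]
finger_gap: 0.0429
(array([0.003 , 0.0003, 0.1348]), array([-0.0001,  0.0009, -0.0006])) [-1.256   0.3048  1.0216  2.2541 -0.6542  0.289   0.4116]
top I base px [[14.2641 60.9899]
 [45.7935 52.1707]
 [96.4582 44.6256]]
side I base px [[24.5841 23.0378]
 [46.3912 46.5976]
 [76.3643 74.1536]]
```

View pics/d.png

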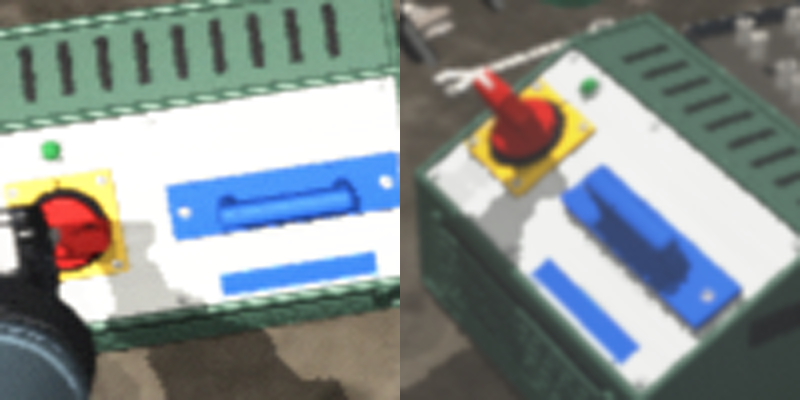

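The filter is seated: top screws seen at crop (185,213) and (386,181), predicted (183,209) and (386,178). In the side view the seam is even. The yellow plate's centre looks about 6 mm further right than predicted, so I'll measure it from the first unoccluded pictures.

```bash
python3 - <<'E'
from iso import *
from h import *
O=SLOT-.001*PAN[:,0]
def onplane(uv,c,z):
    K,R,t=P(c);o=(-R.T@t).ravel();d=(R.T@np.linalg.inv(K)@np.c_[np.float64(uv),np.ones(len(uv))].T).T
    n=PAN[:,2];q=O+n*z;X=o+d*(((q-o)@n)/(d@n))[:,None]
    return 1e3*(PAN.T@(X-O).T).T
for n,b in(("top",(170,172,50,45)),("side",(238,135,50,45))):
    c=cams.capture(n);im=cv2.imread(f"pics/{n}0.png")
    x,y,w,h=b;i=cv2.resize(im[y:y+h,x:x+w],None,fx=8,fy=8,interpolation=cv2.INTER_CUBIC)
    hsv=cv2.cvtColor(i,cv2.COLOR_BGR2HSV)
    un=lambda q:(np.array(q,float)+.5)/8-.5+[x,y]
    yel=cv2.inRange(hsv,(20,120,120),(34,255,255));red=cv2.inRange(hsv,(0,120,60),(9,255,255))
    ye=cv2.morphologyEx(yel,cv2.MORPH_OPEN,np.ones((7,7)))
    pts=cv2.findNonZero(ye);q=cv2.approxPolyN(cv2.convexHull(pts),4,None,-1,False).reshape(-1,2)
    print(n,"plate corners panel mm\n",onplane(un(q),c,-.002),"\n mean",onplane(un(q),c,-.002).mean(0))
    # quad diagonals; screws in plate; disc: red blob extents at disc height z=.014
    rp=cv2.findContours(red,cv2.RETR_EXTERNAL,cv2.CHAIN_APPROX_NONE)[0]
    rp=max(rp,key=cv2.contourArea).reshape(-1,2)
    D=onplane(un(rp),c,.014);print(" red at z14: x",D[:,0].min(),D[:,0].max(),"y",D[:,1].min(),D[:,1].max())
    D=onplane(un(rp),c,.042);print(" red at z42: x",D[:,0].min(),D[:,0].max(),"y",D[:,1].min(),D[:,1].max())
E
```

```text
top plate corners panel mm
 [[-33.8527 166.5404  -2.    ]
 [ 30.7462 165.0355  -2.    ]
 [ 27.9473 103.6747  -2.    ]
 [-34.1389 102.8253  -2.    ]] 
 mean [ -2.3245 134.519   -2.    ]
 red at z14: x -23.848755389087614 22.54095243960202 y 107.61914618419073 167.32717867706128
 red at z42: x -15.663009376050683 29.417481967175984 y 103.9319758326766 161.95492031544583
side plate corners panel mm
 [[-31.974  102.3082  -2.    ]
 [-32.6046 172.5199  -2.    ]
 [ 32.0825 173.8697  -2.    ]
 [ 32.3663 103.4993  -2.    ]] 
 mean [ -0.0325 138.0493  -2.    ]
 red at z14: x -22.73277281594522 22.049744796660118 y 106.96596750631176 190.96724123659
 red at z42: x -26.7731139185136 16.346973901403615 y 77.95219612763196 158.83514986346535
```

The plate centre comes out at panel y 134.5 (top) and 138 (side), and the bar's centre at y ≈ 133 from the top view, so the stated 135 holds. My by-eye reading was off because the plate was partly hidden. I'll descend onto the bar, stopping short of the disc.

```bash
python3 -m jog '[{"tx":0.003,"ty":0,"tz":0.05,"wx":0,"wy":0.001,"wz":0},{"tx":0.003,"ty":0,"tz":0.09,"wx":0,"wy":0.001,"wz":0},{"tx":0.003,"ty":0,"tz":0.115,"wx":0,"wy":0.001,"wz":0},{"tx":0.003,"ty":0,"tz":0.135,"wx":0,"wy":0.001,"wz":0},{"tx":0.003,"ty":0,"tz":0.135,"wx":0,"wy":0.001,"wz":0},{"tx":0.003,"ty":0,"tz":0.135,"wx":0,"wy":0.001,"wz":0}]'; python3 -c "
from iso import *
print(r(.009),get_state()['q'])"; python3 st.py
```

```text
clock: 16.3
eef_pos: [0.5671, 0.1377, 0.1618]
orientation: [[-0.142, 0.874, 0.465], [0.99, 0.125, 0.068], [0.002, 0.47, -0.883]]
force: [0.9, 0.2, 1.0]
finger_gap: 0.0422
(array([-0.0013, -0.0006,  0.0011]), array([ 0.0004, -0.0007, -0.0007])) [-0.9223  0.4686  0.676   2.2073 -1.222   0.1924  0.9407]
t 16.3 origin in panel mm [ -0.6149 135.7944   6.1443] rot deg (panel axes) [ 0.078  -0.0409 -0.077 ] force panel [1.2488 0.0312 0.4744] torque panel [-0.0351  0.4512  0.0145]
```

```bash
python3 -m jog '[{"tx":0,"ty":0,"tz":0,"wx":0,"wy":0,"wz":0},{"tx":0,"ty":0,"tz":0,"wx":0,"wy":0,"wz":0},{"tx":0,"ty":0,"tz":0,"wx":0,"wy":0,"wz":0},{"tx":0,"ty":0,"tz":0,"wx":0,"wy":0,"wz":0},{"tx":0,"ty":0,"tz":0,"wx":0,"wy":0,"wz":0}]' 1; python3 st.py; python3 -m jog '[{"tx":0,"ty":0,"tz":0,"wx":0,"wy":0,"wz":0.06},{"tx":0,"ty":0,"tz":0,"wx":0,"wy":0,"wz":0.06}]'; python3 st.py; python3 -c "
from g import *
print(get_state()['q'])"
```

```text
clock: 16.92
eef_pos: [0.5659, 0.1381, 0.1614]
orientation: [[-0.143, 0.874, 0.464], [0.99, 0.125, 0.07], [0.003, 0.469, -0.883]]
force: [-9.1, -0.8, 9.3]
finger_gap: 0.0125
t 16.925 origin in panel mm [ -1.8606 136.4357   6.3533] rot deg (panel axes) [ 0.1586  0.0477 -0.035 ] force panel [-3.7024  0.5463 12.527 ] torque panel [-0.0592  1.2496  0.0324]
clock: 17.18
eef_pos: [0.566, 0.1382, 0.1615]
orientation: [[-0.037, 0.885, 0.464], [0.998, 0.005, 0.07], [0.059, 0.465, -0.883]]
force: [-8.4, -1.8, 9.3]
finger_gap: 0.0129
t 17.175 origin in panel mm [ -1.6708 136.4493   6.3657] rot deg (panel axes) [ 0.1516  0.0406 -6.98  ] force panel [-3.2085 -0.5424 12.1916] torque panel [-0.0786  1.1555  0.0445]
[-0.9354  0.4726  0.6922  2.2094 -1.2437  0.2012  0.8392]
```

The bar is gripped at a 12.5 mm gap and turning works, with q7 taking up the rotation. I'll continue in two stages, lifted 1 mm off the disc.

```bash
python3 -m jog '[{"tx":0,"ty":0,"tz":-0.0015,"wx":0,"wy":0,"wz":0.07},{"tx":0,"ty":0,"tz":-0.0015,"wx":0,"wy":0,"wz":0.14},{"tx":0,"ty":0,"tz":-0.0015,"wx":0,"wy":0,"wz":0.21},{"tx":0,"ty":0,"tz":-0.0015,"wx":0,"wy":0,"wz":0.28},{"tx":0,"ty":0,"tz":-0.0015,"wx":0,"wy":0,"wz":0.28}]'; python3 st.py; python3 -c "
from g import *
print(get_state()['q'])"
```

```text
clock: 17.8
eef_pos: [0.5667, 0.1379, 0.1621]
orientation: [[0.44, 0.768, 0.465], [0.848, -0.526, 0.068], [0.296, 0.365, -0.883]]
force: [6.6, -0.3, -10.4]
finger_gap: 0.0126
t 17.8 origin in panel mm [ -0.8607 135.9844   6.546 ] rot deg (panel axes) [  0.0359  -0.0127 -39.0592] force panel [  0.8258  -1.2663 -12.2511] torque panel [-0.2919  0.3287 -0.009 ]
[-0.964   0.4842  0.73    2.2096 -1.279   0.2182  0.3088]
```

```bash
python3 -m jog '[{"tx":0,"ty":0,"tz":0.0007,"wx":0,"wy":0,"wz":0.07},{"tx":0,"ty":0,"tz":0.0007,"wx":0,"wy":0,"wz":0.14},{"tx":0,"ty":0,"tz":0.0007,"wx":0,"wy":0,"wz":0.21},{"tx":0,"ty":0,"tz":0.0007,"wx":0,"wy":0,"wz":0.21}]'; python3 st.py; python3 -c "
from g import *
print(get_state()['q'])"
```

```text
clock: 18.3
eef_pos: [0.5671, 0.1374, 0.1622]
orientation: [[0.714, 0.523, 0.466], [0.561, -0.825, 0.067], [0.42, 0.213, -0.882]]
force: [2.0, -2.4, -1.0]
finger_gap: 0.013
t 18.3 origin in panel mm [ -0.4502 135.4917   6.4684] rot deg (panel axes) [  0.0556  -0.0553 -63.0317] force panel [ 0.9714 -2.6594 -1.696 ] torque panel [-0.6027  0.349  -0.0494]
[-0.9659  0.4857  0.734   2.2095 -1.2874  0.2202 -0.101 ]
```

```bash
python3 -m jog '[{"tx":0,"ty":0,"tz":0,"wx":0,"wy":0,"wz":0.07},{"tx":0,"ty":0,"tz":0,"wx":0,"wy":0,"wz":0.14},{"tx":0,"ty":0,"tz":0,"wx":0,"wy":0,"wz":0.21},{"tx":0,"ty":0,"tz":0,"wx":0,"wy":0,"wz":0.235},{"tx":0,"ty":0,"tz":0,"wx":0,"wy":0,"wz":0.235},{"tx":0,"ty":0,"tz":0,"wx":0,"wy":0,"wz":0.235}]'; python3 st.py; python3 -c "
from g import *
print(get_state()['q'])"
```

```text
clock: 19.05
eef_pos: [0.5674, 0.1367, 0.1623]
orientation: [[0.873, 0.144, 0.466], [0.128, -0.99, 0.066], [0.471, 0.002, -0.882]]
force: [3.0, -4.3, -1.3]
finger_gap: 0.0127
t 19.05 origin in panel mm [ -0.2685 134.7408   6.4762] rot deg (panel axes) [  0.0409  -0.1094 -89.8789] force panel [ 1.4525 -4.6888 -2.2623] torque panel [-1.1885  0.3722 -0.1206]
[-0.9684  0.4871  0.7385  2.2097 -1.292   0.2218 -0.5649]
```

At 89.9°. Opening and withdrawing along the axis.

```bash
python3 -m jog '[{"tx":0,"ty":0,"tz":0,"wx":0,"wy":0,"wz":0},{"tx":0,"ty":0,"tz":0,"wx":0,"wy":0,"wz":0},{"tx":0,"ty":0,"tz":0,"wx":0,"wy":0,"wz":0},{"tx":0,"ty":0,"tz":-0.02,"wx":0,"wy":0,"wz":0},{"tx":0,"ty":0,"tz":-0.06,"wx":0,"wy":0,"wz":0},{"tx":0,"ty":0,"tz":-0.12,"wx":0,"wy":0,"wz":0},{"tx":0,"ty":0,"tz":-0.15,"wx":0,"wy":0,"wz":0},{"tx":0,"ty":0,"tz":-0.15,"wx":0,"wy":0,"wz":0}]' 0; python3 st.py; python3 -c "
from g import *
s=get_state();print(s['q']);R=s['orientation'];print(R.T@np.array([-.10,.10,.12])/.6)"
```

```text
clock: 20.05
eef_pos: [0.5249, 0.133, 0.2419]
orientation: [[0.873, 0.146, 0.465], [0.127, -0.989, 0.071], [0.471, -0.002, -0.882]]
force: [0.3, 0.9, -0.0]
finger_gap: 0.0426
t 20.05 origin in panel mm [ -0.5421 137.201   96.7761] rot deg (panel axes) [  0.22     0.0949 -89.9077] force panel [ 0.3727  0.8649 -0.2499] torque panel [0.0031 0.5493 0.0125]
[-1.4231  0.3727  1.2452  2.2591 -0.8801  0.3753 -0.9449]
[-0.0301 -0.1896 -0.2423]
```

q3 is near its limit, so I'll bring the tool upright while moving up and left, clear of the work.

```bash
python3 -m jog '[{"tx":0,"ty":-0.04,"tz":-0.04,"wx":0,"wy":-0.08,"wz":0},{"tx":0,"ty":-0.1,"tz":-0.08,"wx":0,"wy":-0.16,"wz":0},{"tx":0,"ty":-0.18,"tz":-0.1,"wx":0,"wy":-0.245,"wz":0},{"tx":0,"ty":-0.26,"tz":-0.1,"wx":0,"wy":-0.245,"wz":0},{"tx":0,"ty":-0.34,"tz":-0.1,"wx":0,"wy":-0.245,"wz":0},{"tx":0,"ty":-0.34,"tz":-0.1,"wx":0,"wy":-0.245,"wz":0},{"tx":0,"ty":-0.34,"tz":-0.1,"wx":0,"wy":-0.245,"wz":0}]'; python3 - <<'E'
from iso import *
from h import cams,proj
import cv2
print(get_state()['q'],get_state()['force'])
for n in("top","side"):
    c=cams.capture(n);im=c["pixels"][:,:,::-1].copy();cv2.imwrite(f"pics/e_{n}.png",im)
    u,v=proj([SLOT+.05*PAN[:,1]],c)[0].astype(int)
    cr=cv2.resize(im[v-50:v+50,u-50:u+50],(400,400),interpolation=cv2.INTER_CUBIC)
    out=cr if n=="top" else np.hstack([out,cr])
cv2.imwrite("pics/e.png",out)
E
```

```text
clock: 20.92
eef_pos: [0.4679, 0.3292, 0.2936]
orientation: [[0.99, 0.144, -0.002], [0.144, -0.99, 0.001], [-0.002, -0.001, -1.0]]
force: [-0.3, -0.6, -0.1]
finger_gap: 0.0427
[-1.4173  0.5381  1.0355  1.7427 -0.5046  1.1565 -1.6579] [-0.2599 -0.6459 -0.1388]
```

View pics/e.png

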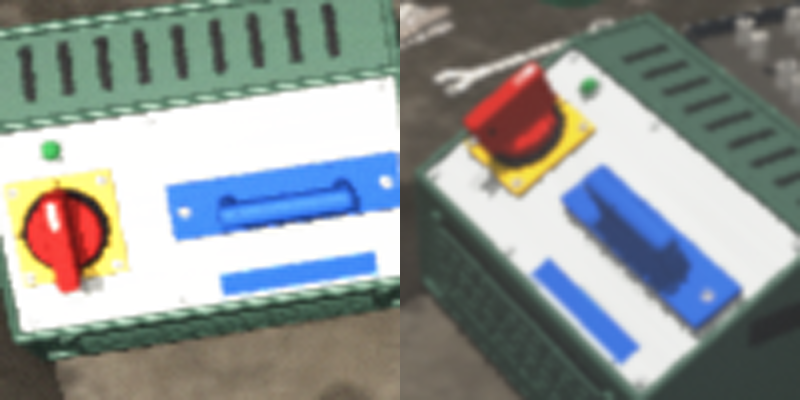

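View pics/e_side.png

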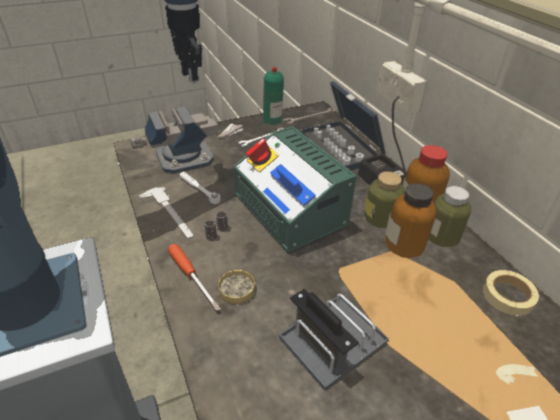

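The isolator's bar points up the slope with its white pointer at the top, crop (52,205). The filter's head lies on the panel. In the side view the spent filter stands in its pocket at (322,325) and the other pocket is empty. One last numeric flushness check, then hand in.

```bash
python3 - <<'E'
from iso import *
from h import *
C={n:cams.capture(n) for n in("top","side")}
O=SLOT-.001*PAN[:,0];X={}
Q={}
for n in C:
    c=C[n];im=c["pixels"]
    pr=proj([O+PAN@np.array([sx*.018,sy*.072,.006]) for sx,sy in((-1,-1),(-1,1),(1,1),(1,-1))],c)
    x,y=(pr.min(0)-5).astype(int);x2,y2=(pr.max(0)+5).astype(int)
    i=cv2.resize(im[y:y2,x:x2],None,fx=8,fy=8,interpolation=cv2.INTER_CUBIC).astype(int)
    m=((i[...,2]-i[...,0]>70)).astype(np.uint8)
    num,lab,st,_=cv2.connectedComponentsWithStats(m)
    q=quad(lab==1+st[1:,4].argmax());q=(q+.5)/8-.5+[x,y]
    Q[n]=np.array([q[np.linalg.norm(q-p,axis=1).argmin()] for p in pr])
    print(n,"meas-pred px",(Q[n]-pr).round(2).tolist())
T=tri(Q["top"],Q["side"],C["top"],C["side"]);print("head corners in panel mm\n",1e3*(PAN.T@(T-O).T).T)
s=get_state();print(s["clock"],s["force"])
E
```

```text
top meas-pred px [[-0.32, 0.36], [-0.0, 0.14], [-0.05, 0.16], [-0.4, 0.15]]
side meas-pred px [[0.49, 0.19], [0.47, -0.14], [0.23, 0.3], [0.54, 0.39]]
head corners in panel mm
 [[-18.1701 -71.6324   4.6533]
 [-17.5706  71.7076   6.1282]
 [ 17.7412  72.0963   4.865 ]
 [ 17.9689 -71.4791   3.6503]]
21.125 [0.2366 0.0281 0.5002]
```

All four head corners match the prediction within about 0.6 px, and their heights are level within measurement noise. Handing in.

```bash
python3 -c "
from cell import close_job
print(close_job())"
```

```text
the job is handed in; nothing more can be done
None
```

The clean filter is down the slot with its head on the rim, and the isolator was then turned to ON. The job was handed in at about 21 s of the 58 s; no verdict was reported.

- **Filter:** I gripped it by its bar, lifted it out of the rack and eased it down the slot in small steps, still gripped. It met no side load until the head touched. I pressed it home at about 33 N, unloaded to 14 N, then let go.
- **Isolator:** With the filter home, I turned it 89.9° clockwise while gripping the bar. The last picture shows the bar and white pointer up the slope after release.
- **Spent filter:** It still stands in its pocket in the last side view, and the robot was clear of everything.

**Last checks:**
- **Flushness:** In both views the head's corners lie within about 0.6 px of where a seated filter should be. Their triangulated heights were 3.7–6.1 mm against an expected 6 mm. I put that spread, which includes about 1.3 mm end to end, down to the camera calibration (about 2 mm). The wrist tilt stayed within about 0.1° of the panel while pressing.
- **Disagreements:** One head-screw reading before insertion was spoiled by the white panel behind it. One estimate of the isolator's position was about 3 mm off the others, so I used the stated 135 mm.
- **Joint limits:** Some joints ran close to their limits around the isolator. Joint 6 read 0.192 against a lower limit of 0.19, joint 5 reached -1.292 against -1.31, and joint 3 reached 1.245 against 1.26. None read past its limit where I checked.

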